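Mate the two finned halves of a heat coupler

TASK

Take the loose aluminium comb with three fins and lower it gently, fins down, into the four-fin base that is bolted to the bench, so that each of its fins stands in one of the three channels of the base: fully home, upright, and roughly centred along the fins. Let go of it there. Leave the five-fin comb where it stands and do not turn the turntable with the indicator.

Things in the scene. Friction and masses are not known exactly. Their poses are not given: they have to be found in the camera images.
- comb3: Aluminium comb to fit, 0.3 kg, standing on THREE fins at y = -30, 0, +30 mm: each 80 long (x), 6 thick, 33 deep. Plate over them 50 (x) x 72 (y), z 32 to 38, so 15 mm of fin shows at both ends. On top a grip rib 50 long (x), 20 wide (y), z 38 to 72: grip across the 20 mm from above. Origin: underside centre, at the fin tips; z up, x along fins; same after half a turn.
- comb5: Bystander: same aluminium comb, outer sizes, rib, origin and axes as comb3, but with FIVE fins 15 mm apart (y = -30 to +30 mm), which do not fit the base.
- base: Fixed aluminium lower half: plate 96 (x) x 130 (y) x 8 mm with four upright fins at y = -45, -15, 15, 45 mm, 80 long (x), 6 thick, tops at z 36; three channels 24 wide, open-ended, floor at z 8. Origin: centre of the plate's underside, on a mat 4 mm above the work surface; z up, x along fins. With comb3 home, its origin is 8 mm above this one, its middle fin in the middle channel.
- index_pin (a point): Top of a small steel pin on the aluminium turntable, 80 mm from its axis. Turntable 180 mm across, its top 42 mm above the work surface, with a domed round indicator up to 115 mm high in the middle; it turns under a light push.

How it is judged:
By the outcome, as a careful person would: the job done as asked, in the order asked, and still so for the second after the job is handed in, with the robot touching nothing.
It also fails if it takes over 40 s, if anything falls off the work surface, if the arm or the gripper's body presses on something with over 40 N, if the wrist force passes 120 N, or if a joint passes its speed limit or range.

ROBOT

A 7-joint arm with a two-finger parallel gripper is mounted at the origin on the work surface. World frame = base frame: x ahead of the robot, y to its left, z up, the work surface at z = 0. Lengths are in mm, angles in rad, forces in N, time in s.
With the tool pointing down it reaches from about 425 to 1025 mm from the base axis. Payload 9.4 kg.
Tool frame: the origin (TCP) lies at the very end of the fingers, on their centre line; the grasp point (between the pads) lies 19 mm behind it (manip.grip_point_offset is the z of the grasp point in the tool frame, in mm); z points along the fingers, y is the direction in which the jaws open and shut (so a half turn about z gives the same grasp; the last joint's range is limited). The gripper opens to 93 mm and grips with 3 to 60 N. Pads are 15 mm wide; open, the fingers measure 128 mm over their backs; the gripper's body (75 mm by 188 mm) begins 65 mm behind the grasp point.
Start: joints at [1.264, 0.599, -0.003, 1.599, 0.002, 0.943, -0.08], TCP at [165.132, -705.943, 218.618] pointing down, gripper open.
Joint ranges: [-2.57, 2.57], [-0.35, 1.97], [-1.29, 1.29], [0.11, 2.56], [-1.05, 4.19], [0.11, 1.86], [-2.63, 2.63]. Speed limits (rad/s): [2.22, 2.22, 3.01, 3.01, 3.14, 3.14, 3.14].

INTERFACE

Orientations are given as [roll, pitch, yaw] about the fixed x, y, z axes, in that order (R = Rz(yaw) Ry(pitch) Rx(roll)).
In Python, from rig import manip gives the robot as it stands.
- The arm moves only by the tool apply_moves, never from a script. Its argument "deltas" is one flat list of numbers, 5 for each row, row after row: the shift along the world's x, y, z in m, then the turn about the world's z in degrees, then the closure in counts, from 0 (fully open) to 255 (shut). A call has 1 to 12 rows; each row is the pose to reach, as a shift and turn from the pose measured when the call began; what a row does not reach only later rows make up. A row lasts 1/10 s, in which the tool goes at most 50 mm and 8.59 degrees, less where a joint would pass 70% of its speed; a pose out of reach is approached as far as the arm can. A call with a gripper value outside its range is refused whole. The fingers move at their own pace and stop on an object; the grip force is fixed at half the most. Time passes only in rows, so rows that repeat a pose let the fingers close. It gives the time, the measured TCP pose, the force and the opening at its end, in the units of the state.
- manip.get_state(): the state, without advancing time (a new reading comes with each control period).
- manip.capture(name): name is "scene" or "top"; returns (picture, depth): 480x640x3 uint8, blue, green, red; 480x640 float32, mm along the optical axis (not along the pixel's ray), 0 where there is no reading.
- manip.camera_model(name): a dict with "K" (3x3 intrinsics, pixels), "dist" ([k1, k2, p1, p2, k3] as OpenCV has them; the pictures are not rectified), "camera_from_world" (4x4, takes a point from world to camera coordinates). Camera axes: x right, y down, z forward; pixel columns grow to the right and rows downward; lengths in mm; the calibration is good to about 2 mm. A picture is of the moment at which its call begins. camera_model takes no time and is no camera call.
- manip.close_job(): hands the job in, once; it reports no verdict.
Trained networks look in the newest picture that a camera, given by its name, has taken for a name from the list of things; names that differ only in an ending like _2 or _b are one class to them, and where a whole thing is asked for, a point or a joint stands for the part that bears it (a point fixed in the world has none). Each returns a list of dicts, best first, with "score" (0 to 1); they miss things now and then, are a little off and sometimes report something else, mostly with a low value. They report only what shows in the picture. A call takes as long as a camera call.
- manip.search_frame(camera, label): "bbox" ([left, top, width, height] in pixels, round what is visible of it).
- manip.cut_out(camera, label): "pixels" (480x640 bool, what is visible of it) and "bbox" ([left, top, width, height] in pixels, round what is visible of it).
The state is a dict: "time_s": time; "qpos": joint angles; "joint_vel": joint speeds; "tau": joint torques, N m; "eef_pos": TCP position; "eef_rot": TCP orientation; "force": force on the tool from outside, world axes, zero at the start; "ft_torque": the same for the moment, N m; "width": finger opening in mm.
Only numpy, scipy, OpenCV 4.12 (cv2) and the standard library are available. Lean on these libraries where they do the work, as an engineer would, in place of code of your own. Each camera call takes 0.05 s, during which the arm holds its last target.

## Working session

There is one attempt and no reset: what is moved stays moved. The work goes in short steps, Python scripts to look and compute and a tool call to move; the robot and the scene stay as the last step left them, time stands still between calls to the robot, and variables do not carry over. Pictures are saved under pics/ and viewed, and the job is handed in when it is done.

Besides the shell and the picture viewer there is one more tool, called after "Call:" by a JSON object that holds its "api" and its "payload", one argument or row to a line. apply_moves: Moves the arm, as the interface text tells. Its arguments: {"type":"object","properties":{"deltas":{"type":"array","items":{"type":"number"}}},"required":["deltas"]}

```bash
mkdir -p pics; ls
cat > h.py <<'E'
import numpy as np, cv2
from rig import manip
E
python3 - <<'E'
from h import *
s=manip.get_state()
print(s['time_s'],s['eef_pos'],s['eef_rot'],s['force'],s['width'],manip.grip_point_offset)
for c in ['scene','top']:
    im,d=manip.capture(c); cv2.imwrite(f'pics/{c}0.png',im); np.save(f'{c}0.npy',d)
    m=manip.camera_model(c); T=np.array(m['camera_from_world']); print(c,np.array(m['K']).round(1).tolist(),m['dist'],(-T[:3,:3].T@T[:3,3]).round(), T[:3,:3].round(2).tolist())
    for l in ['comb3','comb5','base','index_pin']:
        r=manip.cut_out(c,l)
        for i,q in enumerate(r[:3]): print(c,l,round(q['score'],2),q['bbox'],q['pixels'].sum())
        if r: np.save(f'{c}0_{l}.npy',r[0]['pixels'])
E
```

```text
pics
0.0 [ 165.02603015 -705.44567015  217.75961205] [-3.14001315e+00  1.49813685e-04  2.29902497e-01] [-0.74006911  0.318979    0.62998771] 93.07437792027325 -18.8
scene [[498.1, 0.0, 323.3], [0.0, 498.1, 241.8], [0.0, 0.0, 1.0]] [-0.02394778  0.          0.          0.          0.        ] [ 970. -372.  784.] [[0.68, 0.74, -0.01], [0.58, -0.54, -0.61], [-0.45, 0.41, -0.79]]
scene comb3 0.77 [119.7, 296.6, 62.9, 56.4] 1978
scene comb3 0.56 [374.5, 145.7, 42.6, 44.8] 1416
scene comb5 0.77 [119.7, 296.6, 62.9, 56.4] 1978
scene comb5 0.56 [374.5, 145.7, 42.6, 44.8] 1416
scene base 0.63 [245.0, 195.7, 70.5, 64.7] 2668
scene index_pin 0.76 [367.5, 267.3, 108.4, 94.4] 8059
top [[478.1, 0.0, 312.9], [0.0, 478.1, 235.0], [0.0, 0.0, 1.0]] [0.01817443 0.         0.         0.         0.        ] [ 469.    9. 1008.] [[0.02, -1.0, 0.01], [-0.99, -0.02, -0.11], [0.11, -0.01, -0.99]]
top comb3 0.78 [446.7, 271.1, 41.9, 49.1] 1489
top comb3 0.71 [161.4, 245.6, 50.3, 45.2] 1320
top comb5 0.78 [446.7, 271.1, 41.9, 49.1] 1489
top comb5 0.71 [161.4, 245.6, 50.3, 45.2] 1320
top base 0.95 [281.4, 264.9, 73.9, 72.5] 2861
top index_pin 0.67 [256.6, 99.1, 86.1, 87.4] 5732
```

View pics/scene0.png

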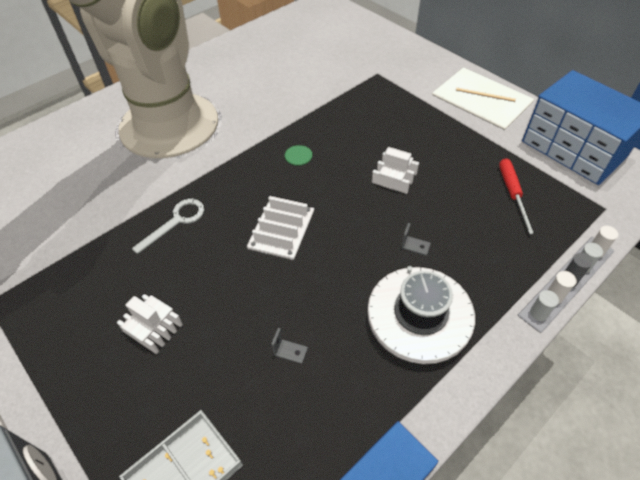

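View pics/top0.png

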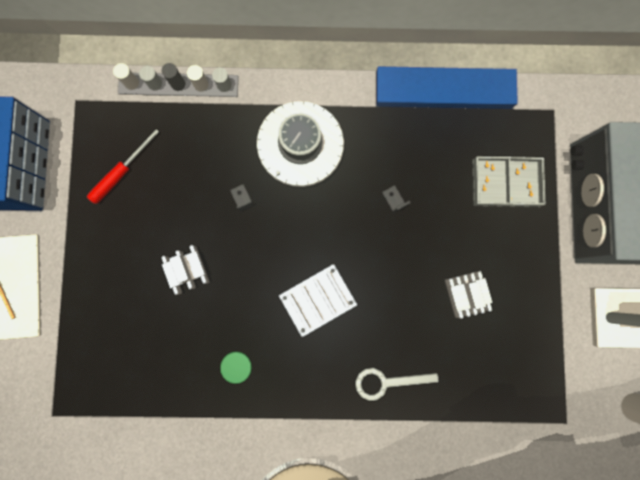

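Run:
```python
import cv2,numpy as np
s=cv2.imread('pics/scene0.png');t=cv2.imread('pics/top0.png')
def c(im,x,y,w=90): return cv2.resize(im[y:y+w,x:x+w],(390,290) if 0 else (290,290),interpolation=cv2.INTER_CUBIC)
o=np.vstack([np.hstack([c(s,105,280),c(s,350,120)]),np.hstack([c(t,420,250),c(t,140,225)])])
cv2.imwrite('pics/crop0.png',o)
o=np.hstack([c(s,235,185),c(t,275,255)])
cv2.imwrite('pics/crop1.png',o)
```

```text
(no output)
```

View pics/crop0.png

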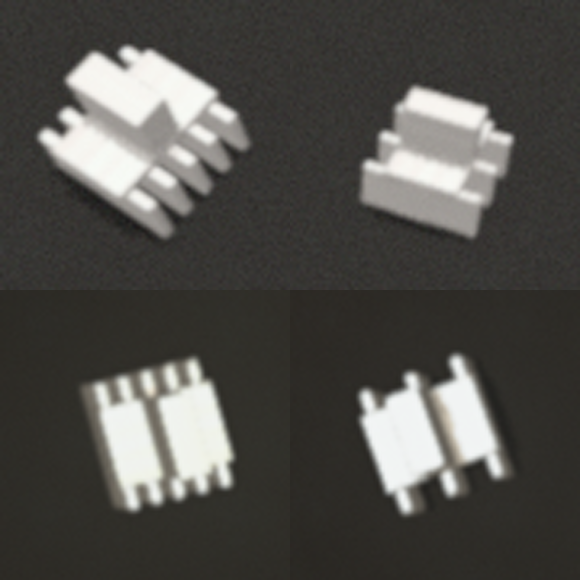

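View pics/crop1.png

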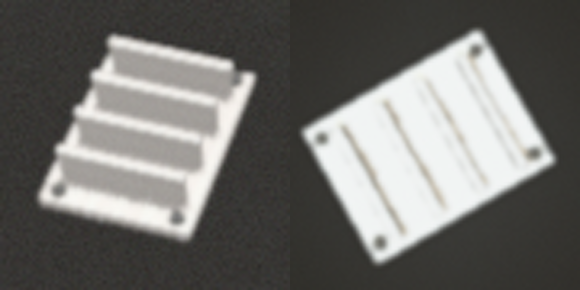

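The comb at scene (395,168), top (185,270), has three fins, so it is comb3. The one at scene (150,322), top (470,295), has five, so it is comb5. The base is at scene (281,227), top (318,300). The two comb labels share a class, so I tell them apart by fin count. Next I fit the known shapes to the images.

```bash
cat >> h.py <<'E'
from scipy.optimize import minimize
def box(x0,x1,y0,y1,z0,z1): return np.array([[x,y,z] for x in(x0,x1) for y in(y0,y1) for z in(z0,z1)],float)
def comb(n): return [box(-40,40,y-3,y+3,0,33) for y in np.linspace(-30,30,n)]+[box(-25,25,-36,36,32,38),box(-25,25,-10,10,38,72)]
BASE=[box(-48,48,-65,65,0,8)]+[box(-40,40,y-3,y+3,8,36) for y in(-45,-15,15,45)]
CM={c:manip.camera_model(c) for c in('scene','top')}
def proj(c,P):
    m=CM[c];T=np.array(m['camera_from_world']);r,_=cv2.Rodrigues(T[:3,:3])
    return cv2.projectPoints(P.reshape(-1,1,3),r,T[:3,3],np.array(m['K']),np.array(m['dist']))[0].reshape(-1,2)
def place(b,p,z): 
    c,s=np.cos(p[2]),np.sin(p[2]); return b@np.array([[c,s,0],[-s,c,0],[0,0,1]])+[p[0],p[1],z]
def sil(c,model,p,z,S=8):
    im=np.zeros((480,640),np.uint8)
    im=np.zeros((480*4,640*4),np.uint8)
    for b in model:
        q=proj(c,place(b,p,z)); h=cv2.convexHull(((q+.5)*4*16-8).astype(np.int32)); cv2.fillConvexPoly(im,h,255,shift=4)
    return cv2.resize(im,(640,480),interpolation=cv2.INTER_AREA)/255.
def world(c,d,mask):
    m=CM[c];v,u=np.nonzero(mask&(d>0)); n=cv2.undistortPoints(np.c_[u,v].astype(float).reshape(-1,1,2),np.array(m['K']),np.array(m['dist'])).reshape(-1,2)
    P=np.c_[n,np.ones(len(n))]*d[v,u][:,None];T=np.array(m['camera_from_world']); return (P-T[:3,3])@T[:3,:3]
def bright(im,bbox,pad=10,th=75):
    x,y,w,h=bbox;M=np.zeros((480,640),bool);M[int(y-pad):int(y+h+pad),int(x-pad):int(x+w+pad)]=1
    g=cv2.cvtColor(im,cv2.COLOR_BGR2GRAY).astype(float); return np.clip((g-45)/60,0,1)*M
def fit(obs,model,p0,z,off=False):
    def cost(v,cams):
        return sum(np.abs(cv2.GaussianBlur(sil(c,model,v,z)-obs[c],(0,0),1.)).sum() for c in cams)
    out={}
    for cams in [('scene','top'),('scene',),('top',)]:
        best=None
        for a in p0[2]:
            r=minimize(cost,[p0[0],p0[1],a],args=(cams,),method='Nelder-Mead',options=dict(initial_simplex=[[p0[0],p0[1],a],[p0[0]+15,p0[1],a],[p0[0],p0[1]+15,a],[p0[0],p0[1],a+.2]],xatol=.01,fatol=.1))
            if best is None or r.fun<best.fun: best=r
        out[cams]=(best.x,best.fun)
    return out
E
cat > f.py <<'E'
from h import *
import sys
ims={c:cv2.imread(f'pics/{c}0.png') for c in CM}; D={c:np.load(f'{c}0.npy') for c in CM}
bb={'comb3':dict(scene=[374,146,43,45],top=[161,246,50,46]),'comb5':dict(scene=[120,297,63,56],top=[447,271,42,49]),'base':dict(scene=[245,196,71,65],top=[281,265,74,72])}
for n,mod,z in [('comb3',comb(3),4),('comb5',comb(5),4),('base',BASE,4)]:
    obs={c:bright(ims[c],bb[n][c]) for c in CM}
    W=world('top',D['top'],obs['top']>.9); print(n,'depth z pct',np.percentile(W[:,2],[2,25,50,75,98]).round(1),'mean',W.mean(0).round(1))
    Ws=world('scene',D['scene'],obs['scene']>.9);print('  scene z',np.percentile(Ws[:,2],[2,50,98]).round(1))
    for k,(x,f) in fit(obs,mod,(W[:,0].mean(),W[:,1].mean(),np.arange(-1.5,1.5,.5)),z).items(): print('  ',k,x[:2].round(1),np.degrees(x[2]).round(1),round(f))
m=np.zeros((480,640),bool);m[320:340,200:220]=1
print('mat z',np.median(world('top',D['top'],m)[:,2]))
E
python3 f.py
```

```text
comb3 depth z pct [ 2.6 38.2 41.3 62.7 77.4] mean [501.3 258.7  45.6]
  scene z [ 2.4 37.  76.4]
   ('scene', 'top') [500.8 262.2] 21.9 590
   ('scene',) [502.4 258.7] 21.5 465
   ('top',) [501.1 262.6] 22.2 117
comb5 depth z pct [ 2.9 33.1 40.6 47.1 77.3] mean [ 460.8 -316.9   41.8]
  scene z [ 2.  40.  76.5]
   ('scene', 'top') [ 460.2 -321.2] 16.8 832
   ('scene',) [ 459.3 -321.1] 17.1 661
   ('top',) [ 460.3 -321.4] 14.9 163
base depth z pct [ 2.5 10.2 11.8 13.8 41.3] mean [443.2 -11.8  15.4]
  scene z [ 2.7 17.4 40.6]
   ('scene', 'top') [444.6 -13.9] 29.1 1763
   ('scene',) [444.9 -14.2] 29.6 839
   ('top',) [440.8 -11.6] 30.1 913
mat z 3.3097574769903013
```

```bash
cat > ov.py <<'E'
from h import *
def ov(ims,items,out):
    rows=[]
    for c in CM:
        im=cv2.resize(ims[c],None,fx=4,fy=4,interpolation=cv2.INTER_CUBIC); crops=[]
        for mod,p,z in items:
            for b in mod:
                q=proj(c,place(b,p,z)); 
                cv2.polylines(im,[cv2.convexHull((((q+.5)*4)*8).astype(np.int32))],True,(0,0,255),1,shift=3)
        for mod,p,z in items:
            u,v=(proj(c,np.array([[p[0],p[1],25.]]))[0]*4).astype(int); u=max(u,180);v=max(v,180); crops.append(cv2.resize(im[v-180:v+180,u-180:u+180],(266,266)))
        rows.append(np.hstack(crops))
    cv2.imwrite(out,np.vstack(rows))
E
python3 - <<'E'
from ov import *
ims={c:cv2.imread(f'pics/{c}0.png') for c in CM}
r=np.radians
ov(ims,[(comb(3),(501,262,r(22)),4),(comb(5),(460,-321,r(16)),4),(BASE,(443.5,-13,r(29.6)),4)],'pics/ov0.png')
E
```

```text
(no output)
```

View pics/ov0.png

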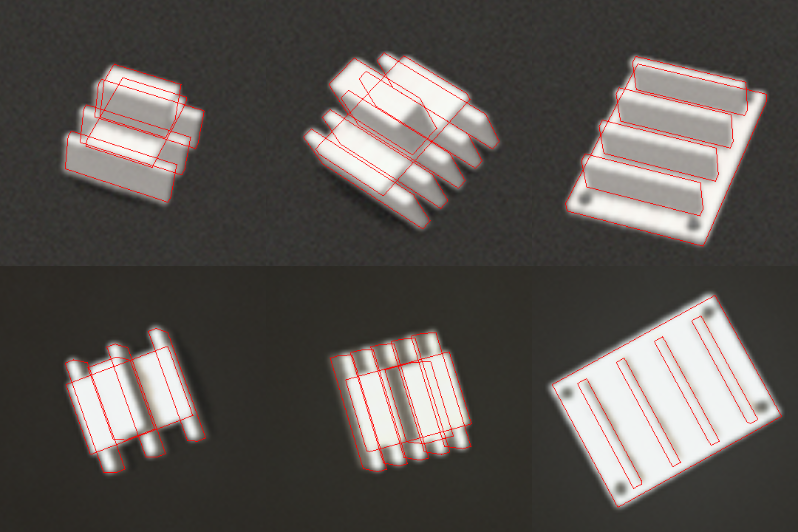

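Run:
```python
from h import *
r=np.radians
o=[]
for c,(x,y) in dict(scene=(350,120),top=(140,225)).items():
    im=cv2.imread(f'pics/{c}0.png')[y:y+90,x:x+90]; im=cv2.resize(im,(399,399),interpolation=cv2.INTER_CUBIC);k=399/90
    for i,b in enumerate(comb(3)):
        q=proj(c,place(b,(501,262,r(22)),4)); q=(q+.5-[x,y])*k
        cv2.polylines(im,[cv2.convexHull(q.astype(np.int32))],True,[(0,0,255)]*3 and [(0,0,255),(0,160,0),(255,0,0),(0,200,255),(255,0,255)][i],1)
        if c=='top': print(b.shape,q.min(0),q.max(0))
    o.append(im)
cv2.imwrite('pics/ov1.png',np.hstack(o))
```

```text
(8, 3) [217.55465252  90.96988218] [303.95875691 260.07324451]
(8, 3) [155.30791483 114.40911385] [243.46627738 283.43885655]
(8, 3) [ 92.81096699 137.93642575] [182.74140447 307.48061431]
(8, 3) [ 94.00852992 118.31082745] [284.50585273 278.77960555]
(8, 3) [126.78352403 133.76428217] [227.20911898 257.90307298]
```

View pics/ov1.png

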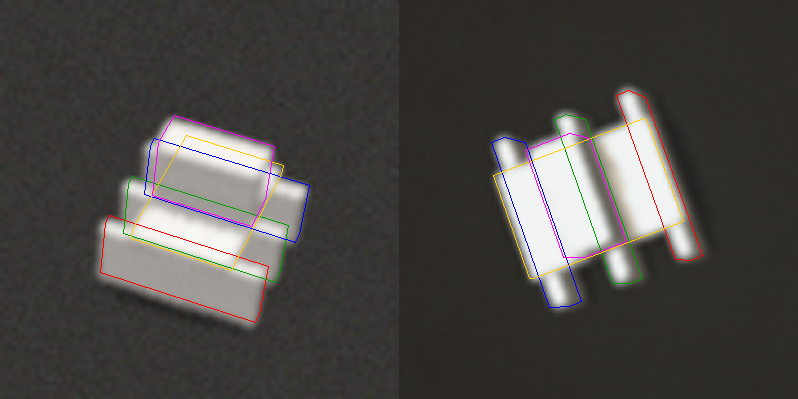

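Model outlines line up with both images. comb3 is at about (501, 261.5), 22°. The base is at about (443.5, -13), 29.5°. I'll move to above comb3 by a route clear of the arm's own base.

Call:
{"api": "apply_moves", "payload": {
  "deltas": [0.04,0.035,0,0,0,0.07,0.08,0,0,0,0.105,0.125,0,0,0,0.14,0.17,0,0,0,0.175,0.21,0,0,0,0.205,0.25,0,0,0,0.24,0.29,0,0,0,0.27,0.325,0,0,0,0.3,0.36,0,0,0,0.335,0.405,0,0,0,0.335,0.405,0,0,0,0.335,0.405,0,0,0]
}}

```text
time_s: 1.7
eef_pos: [503.4, -296.5, 218.7]
eef_rot: [-3.141, -0.002, 0.237]
force: [-0.1, 0.1, -0.7]
width: 92.6
```

Now toward (501, 261.5), yaw 22° (I need +558 mm in y and +8.4°).

Call:
{"api": "apply_moves", "payload": {
  "deltas": [0,0.045,0,1,0,0,0.095,0,2,0,0,0.145,0,3,0,0,0.195,0,4,0,0,0.245,0,5,0,0,0.295,0,6,0,0,0.345,0,7,0,0,0.395,0,8,0,0,0.445,0,8.4,0,-0.002,0.495,0,8.4,0,-0.002,0.54,0,8.4,0,-0.002,0.558,0,8.4,0]
}}

```text
time_s: 2.9
eef_pos: [501.1, 265.6, 218.9]
eef_rot: [-3.139, -0.003, 0.387]
force: [-0.5, -0.1, -0.8]
width: 92.9
```

Run:
```python
from h import *
s=manip.get_state(); print(s['eef_pos'],np.degrees(s['eef_rot']),s['qpos'])
```

```text
[501.10542236 265.64325183 218.91532197] [-179.84935971   -0.1805377    22.18996701] [-0.47129801  0.41305809 -0.15878346  1.96102991  0.08860889  0.77042971
 -1.86386575]
```

Call:
{"api": "apply_moves", "payload": {
  "deltas": [0,-0.004,-0.03,0,0,0,-0.004,-0.06,0,0,0,-0.004,-0.09,0,0,0,-0.004,-0.12,0,0,0,-0.004,-0.13,0,0,0,-0.004,-0.13,0,0]
}}

```text
time_s: 3.5
eef_pos: [500.9, 260.3, 87.9]
eef_rot: [-3.14, -0.001, 0.386]
force: [0.4, -0.4, -0.8]
width: 93.0
```

Run:
```python
from h import *
s=manip.get_state(); print(s['eef_pos'],np.degrees(s['eef_rot']),s['force'])
ims=[]
for c in CM:
    im,_=manip.capture(c); cv2.imwrite(f'pics/{c}1.png',im)
    u,v=proj(c,np.array([[501,262,60.]]))[0].astype(int); ims.append(cv2.resize(im[v-65:v+65,u-65:u+65],(399,399),interpolation=cv2.INTER_CUBIC))
cv2.imwrite('pics/c1.png',np.hstack(ims))
```

```text
[500.87124666 260.27750337  87.89713366] [-1.79905340e+02 -3.15577726e-02  2.21304496e+01] [ 0.43979078 -0.36979211 -0.82289379]
```

View pics/c1.png

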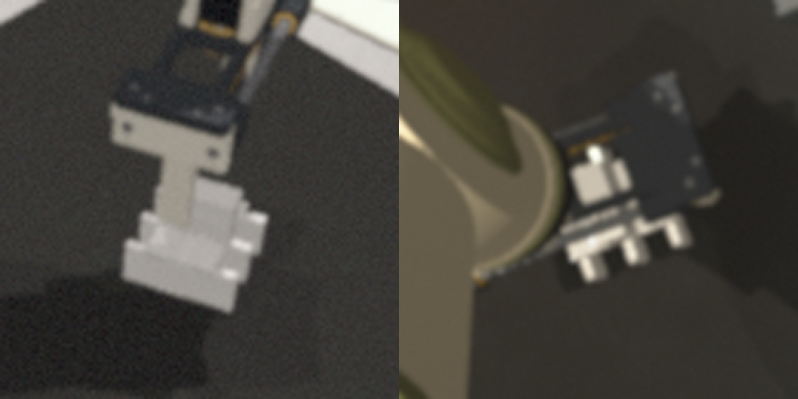

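The fingers straddle the rib (scene crop around (180,200)) and line up with it. I'll descend to TCP z≈47 and close.

Call:
{"api": "apply_moves", "payload": {
  "deltas": [0,0.001,-0.015,0,0,0,0.001,-0.03,0,0,0,0.001,-0.04,0,0,0,0.001,-0.04,0,0,0,0.001,-0.04,0,255,0,0.001,-0.04,0,255,0,0.001,-0.04,0,255,0,0.001,-0.04,0,255,0,0.001,-0.04,0,255,0,0.001,-0.04,0,255,0,0.001,-0.04,0,255,0,0.001,-0.04,0,255]
}}

```text
time_s: 4.8
eef_pos: [501.8, 262.4, 49.8]
eef_rot: [-3.139, -0.004, 0.386]
force: [-0.6, -0.6, -0.5]
width: 34.2
```

Call:
{"api": "apply_moves", "payload": {
  "deltas": [0,0,-0.001,0,255,0,0,-0.001,0,255,0,0,-0.001,0,255,0,0,-0.001,0,255,0,0,-0.001,0,255]
}}

```text
time_s: 5.3
eef_pos: [501.7, 262.3, 48.6]
eef_rot: [-3.139, -0.004, 0.386]
force: [-0.9, -0.5, -3.6]
width: 19.9
```

Gripped at 19.9 mm. Lift.

Call:
{"api": "apply_moves", "payload": {
  "deltas": [0,0,0.01,0,255,0,0,0.03,0,255,0,0,0.05,0,255,0,0,0.07,0,255,0,0,0.085,0,255,0,0,0.09,0,255,0,0,0.09,0,255]
}}

```text
time_s: 6.0
eef_pos: [501.9, 262.4, 139.5]
eef_rot: [-3.139, -0.005, 0.386]
force: [0.2, -0.0, -3.4]
width: 19.6
```

Call:
{"api": "apply_moves", "payload": {
  "deltas": [-0.003,-0.015,0,0,255,-0.008,-0.04,0,1,255,-0.014,-0.07,0,2,255,-0.02,-0.1,0,3,255,-0.026,-0.13,0,4,255,-0.032,-0.16,0,5,255,-0.038,-0.19,0,6,255,-0.045,-0.22,0,7,255,-0.052,-0.245,0,7.4,255,-0.056,-0.265,0,7.4,255,-0.058,-0.274,0,7.4,255,-0.058,-0.275,0,7.4,255]
}}

```text
time_s: 7.2
eef_pos: [442.9, -14.0, 139.1]
eef_rot: [-3.139, -0.004, 0.513]
force: [0.3, 0.1, -2.7]
width: 20.0
```

Run:
```python
from h import *
s=manip.get_state(); print(s['eef_pos'],np.degrees(s['eef_rot']),s['force'],s['width'])
ims=[]
p=s['eef_pos']; z=p[2]-44.6
for c in CM:
    im,_=manip.capture(c); cv2.imwrite(f'pics/{c}2.png',im)
    u,v=proj(c,np.array([[443,-13,60.]]))[0].astype(int); k=399/160
    a=cv2.resize(im[v-80:v+80,u-80:u+80],(399,399),interpolation=cv2.INTER_CUBIC)
    for b in comb(3):
        q=(proj(c,place(b,(p[0],p[1],s['eef_rot'][2]),z))+.5-[u-80,v-80])*k
        cv2.polylines(a,[cv2.convexHull(q.astype(np.int32))],True,(0,0,255),1)
    ims.append(a)
cv2.imwrite('pics/c2.png',np.hstack(ims))
```

```text
[442.92187803 -14.00277542 139.10510027] [-179.82852081   -0.21027826   29.40718568] [ 0.33695187  0.06042515 -2.68828241] 19.985871515349046
```

View pics/c2.png

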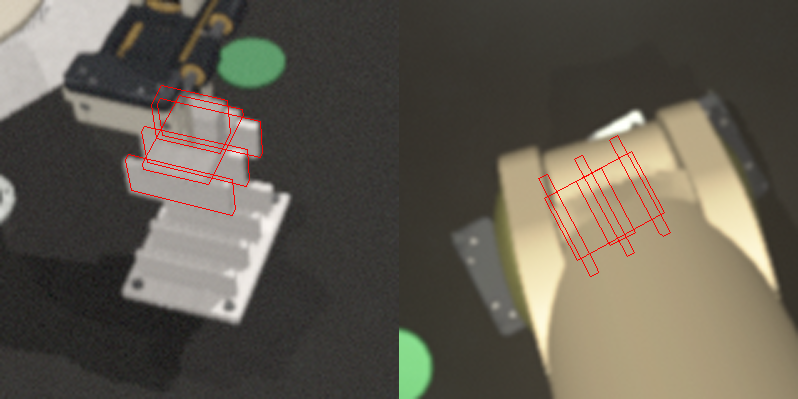

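The held comb matches its expected outline in the scene view and is upright. The top view is blocked by the arm. I'll lower partway and check.

Call:
{"api": "apply_moves", "payload": {
  "deltas": [0.0005,0.001,-0.015,0,255,0.0005,0.001,-0.03,0,255,0.0005,0.001,-0.037,0,255,0.0005,0.001,-0.037,0,255]
}}

```text
time_s: 7.7
eef_pos: [444.2, -10.3, 101.6]
eef_rot: [-3.138, -0.004, 0.517]
force: [-0.1, -0.4, -2.7]
width: 19.9
```

```bash
cat > chk.py <<'E'
from h import *
import sys
s=manip.get_state(); print(s['time_s'],s['eef_pos'],np.degrees(s['eef_rot']),s['force'],s['width'])
p=s['eef_pos']; z=p[2]-44.6
c='scene'; im,_=manip.capture(c)
u,v=proj(c,np.array([[443,-13,40.]]))[0].astype(int); k=590/110
a=cv2.resize(im[v-55:v+55,u-55:u+55],(590,590),interpolation=cv2.INTER_CUBIC)
for m,q0,zz,col in [(comb(3),(p[0],p[1],s['eef_rot'][2]),z,(0,0,255)),(BASE,(443.5,-13,np.radians(29.5)),4,(255,0,0))]:
  for b in m:
    q=(proj(c,place(b,q0,zz))+.5-[u-55,v-55])*k
    cv2.polylines(a,[cv2.convexHull(q.astype(np.int32))],True,col,1)
cv2.imwrite(sys.argv[1],a)
E
python3 chk.py pics/c3.png
```

```text
7.7 [444.16899351 -10.27544898 101.55407044] [-179.77063539   -0.21249835   29.64398541] [-0.05739255 -0.39896571 -2.73353591] 19.91867686567445
```

View pics/c3.png

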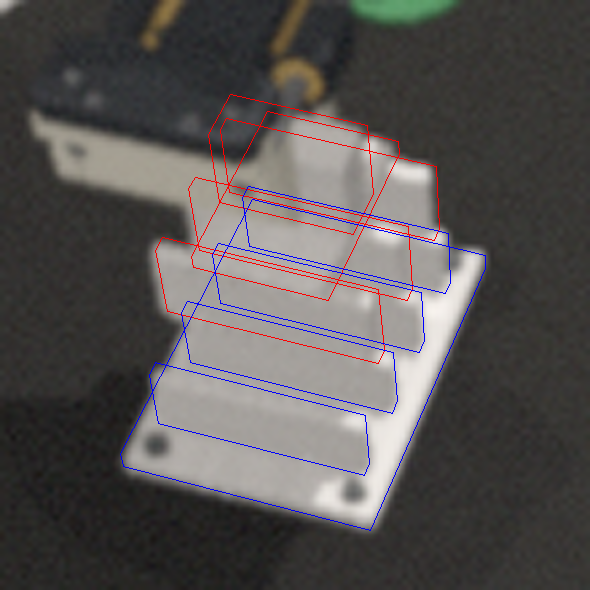

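Both models match the picture. y reads about 2.5 mm high, so I correct it while lowering.

Call:
{"api": "apply_moves", "payload": {
  "deltas": [-0.0005,-0.002,-0.008,0,255,-0.0005,-0.0025,-0.016,0,255,-0.0005,-0.0025,-0.024,0,255,-0.0005,-0.0025,-0.028,0,255,-0.0005,-0.0025,-0.031,0,255,-0.0005,-0.0025,-0.034,0,255,-0.0005,-0.0025,-0.036,0,255,-0.0005,-0.0025,-0.037,0,255]
}}

```text
time_s: 8.55
eef_pos: [444.0, -12.9, 65.0]
eef_rot: [-3.138, -0.004, 0.517]
force: [-0.3, -0.5, -2.8]
width: 19.8
```

```bash
python3 chk.py pics/c4.png
```

```text
8.55 [443.95073478 -12.9248027   65.0001587 ] [-179.79530618   -0.25362526   29.62587492] [-0.31876288 -0.4538242  -2.78019201] 19.780828143211046
```

View pics/c4.png

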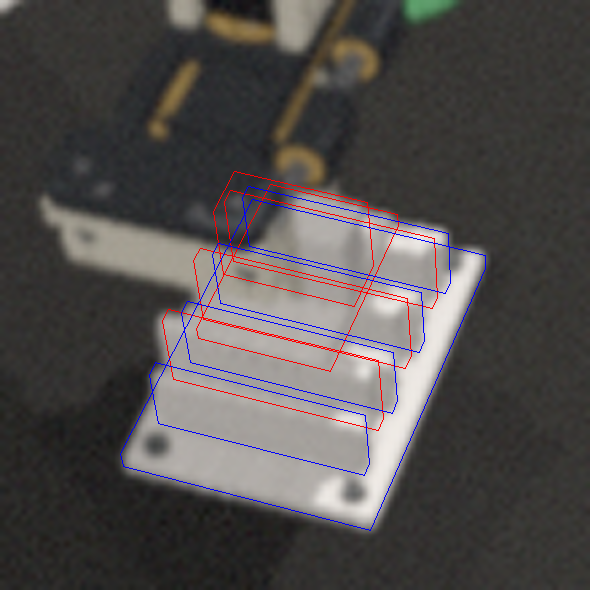

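The fins are in the channels, the force is unchanged and there is about 8 mm to go. I continue slowly.

Call:
{"api": "apply_moves", "payload": {
  "deltas": [0,0,-0.001,0,255,0,0,-0.002,0,255,0,0,-0.003,0,255,0,0,-0.004,0,255,0,0,-0.005,0,255,0,0,-0.006,0,255,0,0,-0.0065,0,255]
}}

```text
time_s: 9.3
eef_pos: [443.9, -12.9, 58.3]
eef_rot: [-3.138, -0.004, 0.517]
force: [0.2, 1.1, -2.5]
width: 19.8
```

Call:
{"api": "apply_moves", "payload": {
  "deltas": [0,0,-0.0005,0,255,0,0,-0.001,0,255]
}}

```text
time_s: 9.5
eef_pos: [443.9, -12.9, 57.3]
eef_rot: [-3.138, -0.004, 0.517]
force: [0.3, -0.9, -3.0]
width: 19.9
```

Call:
{"api": "apply_moves", "payload": {
  "deltas": [0,0,-0.0005,0,255,0,0,-0.001,0,255]
}}

```text
time_s: 9.7
eef_pos: [443.9, -12.8, 56.5]
eef_rot: [-3.138, -0.004, 0.517]
force: [-1.5, 0.1, 13.8]
width: 19.7
```

Contact is at z 56.5, as predicted for fully home. I release and rise.

Call:
{"api": "apply_moves", "payload": {
  "deltas": [0,0,0,0,0,0,0,0,0,0,0,0,0,0,0,0,0,0,0,0,0,0,0,0,0,0,0,0,0,0,0,0,0,0,0,0,0,0,0,0]
}}

```text
time_s: 10.5
eef_pos: [443.8, -12.8, 56.5]
eef_rot: [-3.138, -0.004, 0.517]
force: [-0.3, 0.9, 0.3]
width: 79.3
```

Call:
{"api": "apply_moves", "payload": {
  "deltas": [0,0,0.005,0,0,0,0,0.02,0,0,0,0,0.05,0,0,0,0,0.1,0,0,0,0,0.13,0,0,0,0,0.15,0,0,0,-0.04,0.15,0,0,0.01,-0.085,0.15,0,0,0.02,-0.13,0.15,0,0,0.03,-0.175,0.15,0,0,0.03,-0.22,0.15,0,0,0.03,-0.25,0.15,0,0]
}}

```text
time_s: 11.7
eef_pos: [473.2, -266.2, 206.7]
eef_rot: [-3.139, -0.004, 0.515]
force: [-0.0, 0.5, 0.5]
width: 93.2
```

```bash
cat > fin.py <<'E'
from ov import *
s=manip.get_state(); print(s['time_s'],s['eef_pos'],s['force'],s['width'])
ims={};D={}
for c in CM: ims[c],D[c]=manip.capture(c); cv2.imwrite(f'pics/{c}9.png',ims[c])
r=np.radians
ov(ims,[(comb(3),(443.9,-12.9,r(29.6)),12),(comb(5),(460,-321,r(16)),4),(BASE,(443.5,-13,r(29.5)),4)],'pics/fin.png')
o=[]
for c in CM:
    u,v=proj(c,np.array([[443,-13,30.]]))[0].astype(int); o.append(cv2.resize(ims[c][v-50:v+50,u-50:u+50],(399,399),interpolation=cv2.INTER_CUBIC))
cv2.imwrite('pics/fin2.png',np.hstack(o))
for c in CM:
    p=place(np.array([[0.,y,0] for y in(0,-22,22)]),(443.9,-12.9,r(29.6)),0)
    for q,z in zip(p,(84,50,50)):
        u,v=proj(c,np.array([[q[0],q[1],z]]))[0].round().astype(int); m=np.zeros((480,640),bool); m[v-1:v+2,u-1:u+2]=1
        print(c,'expect z',z,'got',np.median(world(c,D[c],m)[:,2]).round(1))
E
python3 fin.py
```

```text
11.7 [ 473.24503942 -266.19867981  206.73359581] [-0.02523568  0.50228317  0.51772046] 93.15727580461284
scene expect z 84 got 83.5
scene expect z 50 got 48.7
scene expect z 50 got 83.1
top expect z 84 got 84.0
top expect z 50 got 48.3
top expect z 50 got 49.1
```

View pics/fin.png

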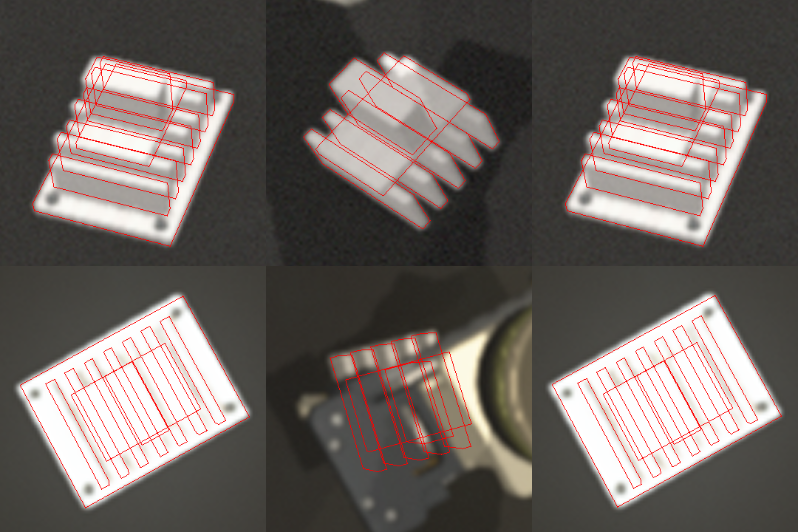

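View pics/fin2.png

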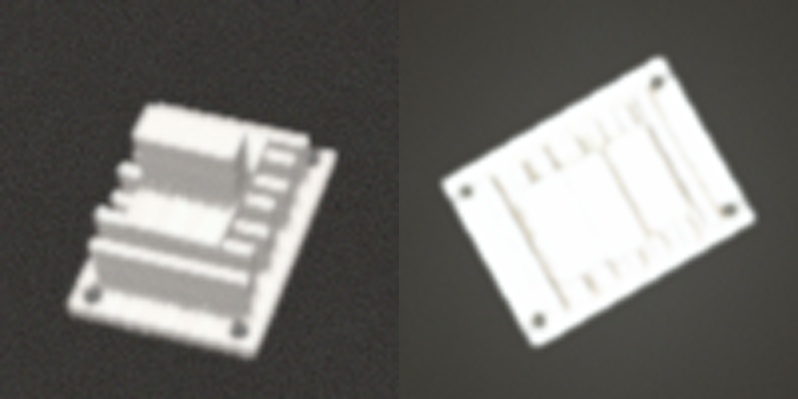

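View pics/top9.png

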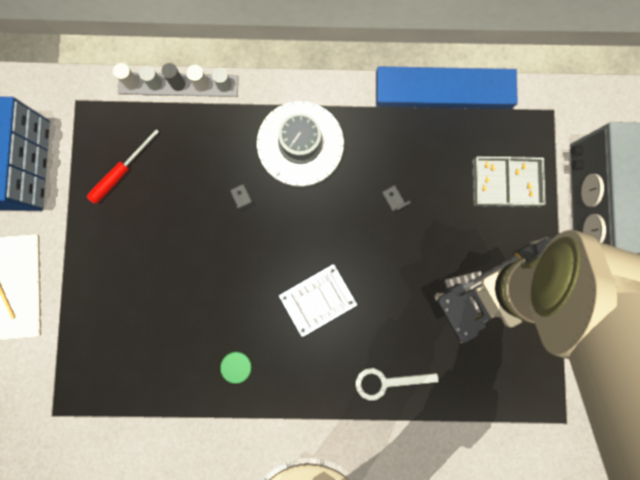

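The comb stands upright in the base, centred along the fins. Comb5 matches its old outline in the scene view. The turntable at top (300,140) looks unchanged. Handing in.

```bash
python3 -c "
from rig import manip
print(manip.close_job())"
```

```text
the job is handed in; nothing more can be done
None
```

I gripped comb3 across its rib, lowered it into the base until it touched down, opened the gripper and moved the arm clear, then handed the job in at about 12 s. It touched down at TCP z 56.5 mm, where fully home was predicted at about 56.6, with about 14 N on the wrist.

**Final checks:**
- **Fit:** the outline of a fully home comb3 matches the final pictures. It stands upright and centred, with one fin in each channel.
- **Height:** the rib top reads 83.5 to 84.0 mm (84 expected). The plate reads 48.3 to 49.1 mm (50 expected), within the camera's accuracy.
- **One check that disagreed:** one plate sample in the scene view read 83 mm, because the rib hides that spot from the camera. The top view reads the plate correctly on both sides.
- **Bystanders:** comb5 still matches its first outline in the scene view; in the top view the arm partly hides it. By eye, the turntable and indicator look unchanged, and I did not measure them.

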